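# Roll-check pump rollers and reject the worn one

### The arm

A 6-joint arm with a two-finger parallel gripper is mounted at the origin on the work surface. World frame = base frame: x ahead of the robot, y to its left, z up, the work surface at z = 0. Lengths are in m, angles in rad, forces in N, time in s.
With the tool pointing down it reaches from about 0.35 to 0.775 m from the base axis. Payload 7.3 kg.
Tool frame: the origin (TCP) lies at the centre of the arm's flange, where the gripper is bolted on; the fingertips stand 178 mm ahead of it and the grasp point (between the pads) lies 159 mm ahead of it; z points along the fingers, y is the line along which they close (so a half turn about z gives the same grasp; the last joint's range is limited). The gripper opens to 92 mm and grips with 3 to 60 N. Pads are 19 mm wide; open, the fingers measure 130 mm over their backs; the gripper's body (75 mm by 190 mm) begins 47 mm behind the grasp point.
Start: joints at [-1.388, 0.342, 1.524, -0, 1.275, -0.146], TCP at [0.17, -0.497, 0.405] pointing down, gripper open.
Joint ranges: [-2.53, 2.53], [-0.77, 2.02], [0.04, 2.7], [-1, 4.14], [0.28, 2.66], [-3.11, 3.11]. Speed limits (rad/s): [2.57, 2.57, 3.14, 3.14, 3.14, 3.14].

### API

Orientations are given as [roll, pitch, yaw] about the fixed x, y, z axes, in that order (R = Rz(yaw) Ry(pitch) Rx(roll)).
In Python, from cell import telemetry, vision, ticket gives the robot as it stands.
- The arm moves only by the shell command python3 -m crank 'ROWS' [FORCE]. ROWS is JSON, a list of rows, each a list of 5 numbers: the gripper command: -1 is shut, 1 is fully open, values between are in proportion, then the shift along the tool's x, y, z in mm, then the turn about the tool's z in rad. In form: [[fingers, dx, dy, dz, roll], ...]. A call has 1 to 12 rows; each row is the pose to reach, as a shift and turn from the pose commanded when the call began, along the tool's axes at that moment; what a row does not reach only later rows make up. A row lasts 1/12 s, in which the tool goes at most 41.7 mm and 7.16 degrees, less where a joint would pass 70% of its speed; a pose out of reach is approached as far as the arm can. A call with a gripper value outside its range is refused whole. The fingers move at their own pace and stop on an object; FORCE is the grip in N (left out, the last holds). Time passes only in rows, so rows that repeat a pose let the fingers close. It gives the time, the measured TCP pose, the force, the opening and the grip force at its end, in the units of the state.
- telemetry.observe(): the state, without advancing time (a new reading comes with each control period).
- vision.read_camera(name): name is "scene" or "top"; returns (picture, depth): 384x512x3 uint8, red, green, blue; 384x512 float32, m along the optical axis (not along the pixel's ray), 0 where there is no reading.
- vision.get_calibration(name): a dict with "camera_matrix" (3x3 intrinsics, pixels), "dist" ([k1, k2, p1, p2, k3] as OpenCV has them; the pictures are not rectified), "rvec" (rotation vector, rad) and "tvec" (3), from world to camera coordinates, as OpenCV has them. Camera axes: x right, y down, z forward; pixel columns grow to the right and rows downward; lengths in m; the calibration is good to about 2 mm. A picture is of the moment at which its call begins. get_calibration takes no time and is no camera call.
- ticket.hand_in(): hands the job in; it is judged then, once.
The state is a dict: "time": time; "qpos": joint angles; "qvel": joint speeds; "joint_efforts": joint torques, N m; "tool_pos": TCP position; "tool_rot": TCP orientation; "contact_force": force on the tool from outside, world axes, zero at the start; "torque": the same for the moment, N m; "opening": finger opening in m; "grip_force": force on a finger pad.
Only numpy, scipy, OpenCV 4.12 (cv2) and the standard library are available. Lean on these libraries where they do the work, as an engineer would, in place of code of your own. Each camera call takes 0.05 s, during which the arm holds its last target. There are 200 camera calls.

### The job

Check the three pump rollers lying on the grey plate of the white check stand: with a light downward press of the fingertips on top (about 4 N at first contact, never more than 18 N), roll each one away from the robot until its axle is past the line scribed across the plate, keep the light press on it for a moment there, and leave it beyond the line. Feel for lift or wobble as it rolls: a sound roller stays level and remains on the plate beyond the line; any roller that lifts goes, after all three have been checked, into the empty rectangular tray, set down gently. Leave the other things on the table where they are.

Things in the scene. Friction and masses are not known exactly. Their poses are not given: they have to be found in the camera images.
- stand: white check stand, base 170 x 370 x 22 mm, fixed; origin at the centre of its underside on the table; x is the roll direction, away from the robot; y along its length. Over it a grey level plate, 130 x 330 mm, top 42 mm above the table, with a ledge 6 mm high along each long edge (x = -63, +63 mm). It rides on springs: it sinks level, 1 mm per 4 N, at most 9 mm
- line_mid (a point): middle of the dark line scribed on the plate, along y of the stand, at its x = -6 mm, 42 mm above the table. The three rollers start on the robot's side of it, axles roughly along it, 16 to 22 mm short of it, in three lanes 105 mm apart (y = -105, 0, 105 mm of the stand)
- roller_a: pump roller, 64 mm long: white in the middle, a grey rubber tyre 20 mm wide at each end, a steel stub axle standing 7 mm out of each end; about 150 g. Origin on the axis at mid length; y along the axis; z up at the start, turning with the roller. A sound one is round and even, 28 or 31 mm in diameter. It rolls half as far as the fingertips on top of it and stays where it is left
- roller_b: pump roller, same look and axes as roller_a. A worn one is 28 mm in diameter, but one tyre bulges 2.5 mm on the side away from the robot, clear of the plate at first, so it starts lying level with its axis 14 mm above the plate like a sound one. Any of the three may be the worn one: name and place say nothing
- roller_c: pump roller, same look and axes as roller_a. As a worn one rolls, the bulge comes under it and lifts that end, so it lies tilted by about 3 degrees. Under fingertips pressed on mid length and moved at a constant height, a sound roller keeps the upward push steady (within about 2 N); the worn one pushes back harder, some 4 to 6 N more by the line
- tray: the empty rectangular aluminium tray for rejects, 150 x 130 mm (x, y), walls 32 mm high and 3 mm thick, floor 3 mm thick, fixed; origin at the centre of its underside. It stands to the left or the right of the stand, with the round bowl on the other side
- bowl: bystander: round steel bowl, 120 mm across, 45 mm high, loose; origin under its centre
- vial: bystander: small glass bottle, 34 mm across, 60 mm high, loose, beyond the stand; origin under its centre
- bearing: bystander: dark steel ring, 38 mm across, 12 mm high, loose, beyond the stand; origin under its centre
- driver: bystander: screwdriver 170 mm long, lying loose on the robot's side of the stand
- spanner: bystander: wrench 150 mm long, lying loose on the robot's side of the stand
- carton: bystander: small cardboard box 60 x 90 x 45 mm, loose, beyond the stand; origin under its centre

How it is judged:
By the outcome, as a careful person would: the job done as asked, in the order asked, and still so for the second after the job is handed in, with the robot touching nothing.
It also fails if it takes over 72 s, if anything falls off the work surface, if the arm or the gripper's body presses on something with over 40 N, if the wrist force passes 120 N, or if a joint passes its speed limit or range.

## Working session

There is one attempt and no reset: what is moved stays moved. The work goes in short steps, Python scripts to look and compute and a shell command to move; the robot and the scene stay as the last step left them, time stands still between calls to the robot, and variables do not carry over. Pictures are saved under pics/ and viewed, at most 10 in all, crops included, and the job is handed in when it is done.

```bash
ls; mkdir -p pics
cat > h.py <<'E'
import numpy as np,cv2
from cell import telemetry,vision,ticket
def cal(n):
    c=vision.get_calibration(n);K=np.array(c["camera_matrix"],float);d=np.array(c["dist"],float)
    R=cv2.Rodrigues(np.array(c["rvec"],float))[0];t=np.array(c["tvec"],float).ravel();return K,d,R,t
def ray(n,uv,z):
    K,d,R,t=cal(n);p=cv2.undistortPoints(np.array(uv,float).reshape(-1,1,2),K,d).reshape(-1,2)
    D=np.c_[p,np.ones(len(p))]@R;o=-R.T@t
    return o+D*((z-o[2])/D[:,2])[:,None]
def cloud(n,dep):
    K,d,R,t=cal(n);h,w=dep.shape;g=np.stack(np.meshgrid(np.arange(w),np.arange(h)),-1).reshape(-1,1,2).astype(float)
    p=cv2.undistortPoints(g,K,d).reshape(-1,2);P=(np.c_[p,np.ones(len(p))]*dep.reshape(-1,1)-t)@R
    P[dep.ravel()==0]=np.nan
    return P.reshape(h,w,3)
def shot(n,f):
    a,d=vision.read_camera(n);np.savez('pics/'+f+'.npz',a=a,d=d);cv2.imwrite('pics/'+f+'.png',a[:,:,::-1]);return a,d
E
python3 - <<'E'
from h import *
s=telemetry.observe();print(s)
for n in("top","scene"):
    a,d=shot(n,n+"0")
    K,_,R,t=cal(n);print(n,-R.T@t,K[0,0],(d>0).mean())
a=[cv2.imread(f'pics/{n}0.png') for n in("top","scene")]
cv2.imwrite('pics/both.png',np.hstack([cv2.resize(i,(400,300)) for i in a]))
E
```

```text
pics
{'time': 0.0, 'qpos': array([-1.38799288e+00,  3.42723810e-01,  1.52503215e+00, -5.63286155e-06,
        1.27536769e+00, -1.46026042e-01]), 'qvel': array([ 0.00050995, -0.00010299,  0.00065109,  0.00100892, -0.00072141,
        0.00151299]), 'joint_efforts': array([ 1.36288414e-03, -4.31230688e+01, -2.44214398e+01,  7.18992180e-02,
        5.60728332e-02, -1.16232263e-04]), 'tool_pos': array([ 0.16952364, -0.49673392,  0.4040389 ]), 'tool_rot': array([-3.14007717e+00, -2.17442064e-04,  3.28830965e-01]), 'contact_force': array([ 0.16900943,  0.43218141, -0.69774697]), 'torque': array([-0.02268154,  0.01752153, -0.02030498]), 'grip_force': 0.0, 'opening': 0.09178244425220002}
top [ 0.48510013 -0.00793965  1.11842487] 488.44524709939935 0.9959615071614584
scene [ 0.95441266 -0.54178463  0.48036356] 350.7108514947376 0.9961140950520834
```

View pics/top0.png

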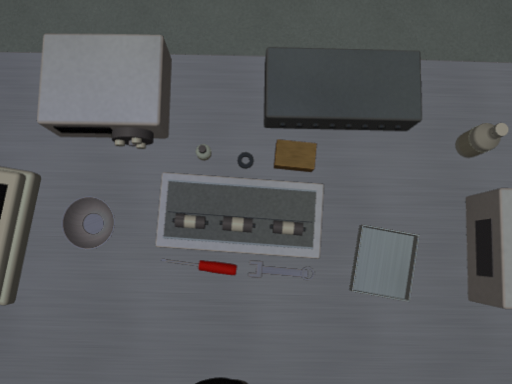

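View pics/scene0.png

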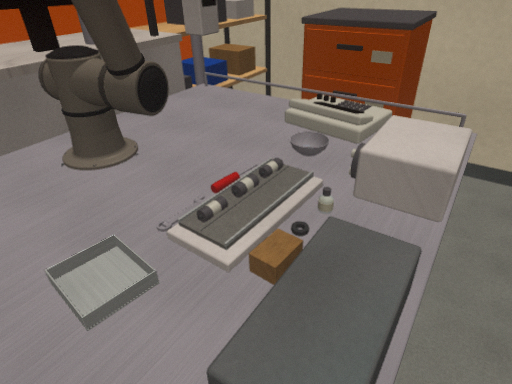

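The top view shows the stand centred near (241,215), with its rollers at (190,221), (238,224) and (288,228). The tray is at (384,262), on the robot's right, and the bowl is at (88,223). The driver is at (215,267) and the spanner at (282,270).

Run:
```python
from h import *
z=np.load('pics/top0.npz');a,d=z['a'],z['d'];P=cloud("top",d)
def rect(m,z):
    c=max(cv2.findContours(m.astype(np.uint8),cv2.RETR_EXTERNAL,cv2.CHAIN_APPROX_NONE)[0],key=cv2.contourArea)
    w=ray("top",c.reshape(-1,2),z)[:,:2]
    r=cv2.minAreaRect((w*1000).astype(np.float32));return r
X,Y,Z=P[...,0],P[...,1],P[...,2]
roi=np.zeros(Z.shape,bool);roi[165:265,145:335]=1
print("z table",np.median(Z[150:160,60:300]),"plate",np.median(Z[195:205,200:290]))
m=roi&(Z>0.012);print("stand",rect(m,0.022))
roi2=np.zeros(Z.shape,bool);roi2[215:310,340:425]=1
print("tray",rect(roi2&(Z>0.015),0.032))
hsv=cv2.cvtColor(a,cv2.COLOR_RGB2HSV)
for u,v in((190,221),(238,224),(288,228)):
    w=slice(v-14,v+14),slice(u-22,u+22)
    zz=Z[w];mm=zz>0.056
    ys,xs=np.nonzero(mm);pts=P[w][mm]
    g=a[w].astype(int).sum(2);br=(g>280)
    yb,xb=np.nonzero(br)
    print((u,v),"zmax",np.percentile(pts[:,2],[50,80,95,99]),"ctr px",xs.mean()+u-22,ys.mean()+v-14,"cloud",pts.mean(0),"n",len(xs),"angle",np.polyfit(pts[:,1],pts[:,0],1)[0], "white",xb.mean()+u-22,yb.mean()+v-14,len(xb),ray("top",[[xb.mean()+u-22,yb.mean()+v-14]],0.066))
# line: dark row in plate columns between rollers
g=cv2.cvtColor(a,cv2.COLOR_RGB2GRAY)
for u in(170,212,215,262,266,310):print(u,g[205:236,u])
i=cv2.resize(a[165:285,140:430],None,fx=2.75,fy=2.75,interpolation=cv2.INTER_CUBIC);cv2.imwrite('pics/crop.png',np.clip(i[:,:,::-1].astype(int)*1.6,0,255).astype(np.uint8))
```

```text
z table nan plate nan
stand ((564.6072998046875, 0.4138946533203125), (366.917724609375, 169.61819458007812), 86.813720703125)
tray ((463.0692138671875, -322.69354248046875), (135.77980041503906, 150.78883361816406), 80.68197631835938)
(190, 221) zmax [0.06782103 0.07037902 0.07206289 0.07309664] ctr px 189.91252955082743 220.8274231678487 cloud [0.54582345 0.10723693 0.06701783] n 423 angle 0.06924544964394996 white 189.3658536585366 220.9918699186992 123 [[0.54550524 0.10851834 0.066     ]]
(238, 224) zmax [0.07075752 0.07324607 0.07481358 0.07721336] ctr px 237.53153153153153 223.65315315315314 cloud [0.5414403  0.00454834 0.06959105] n 444 angle 0.05535901259913907 white 237.0729927007299 223.79562043795622 137 [[0.54130471 0.00557343 0.066     ]]
(288, 228) zmax [0.06778612 0.07026061 0.07229781 0.07338877] ctr px 286.8578431372549 227.35539215686273 cloud [ 0.53546917 -0.10174756  0.06690827] n 408 angle 0.06254740856404578 white 287.6311475409836 227.63934426229508 122 [[ 0.5349278  -0.10350578  0.066     ]]
170 [75 75 74 73 72 74 61 65 74 74 72 72 72 71 72 72 72 72 74 73 74 75 75 74
 72 72 74 75 72 71 69]
212 [73 74 74 74 71 71 71 70 69 59 62 71 74 75 75 73 72 72 71 70 72 73 73 71
 71 72 74 73 71 72 73]
215 [72 72 72 73 74 75 73 74 73 66 57 68 71 72 74 75 74 72 71 71 72 72 72 71
 69 70 73 74 74 74 74]
262 [75 75 75 74 75 76 76 75 72 74 75 77 76 57 67 71 72 72 72 73 74 75 75 76
 74 72 73 73 73 74 73]
266 [74 75 76 76 75 76 73 72 74 73 72 74 75 61 64 74 75 73 73 75 74 75 75 74
 74 72 73 75 75 75 75]
310 [74 75 77 76 77 75 73 73 73 75 76 75 75 76 76 75 68 65 76 78 75 74 75 76
 77 75 75 74 75 75 75]
```

View pics/crop.png

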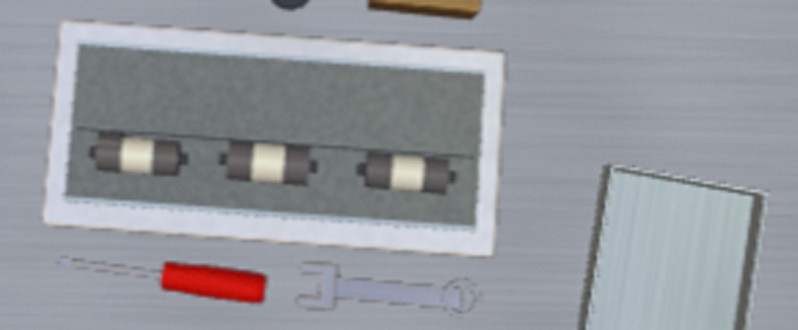

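```bash
cat >> h.py <<'E'
L=ray("top",[[170,211.4],[212,214.4],[215,214.8],[262,218.3],[266,218.5],[310,221.5]],0.042)
sl,ic=np.polyfit(L[:,1],L[:,0],1)
YS=-np.arctan(sl);XD=np.array([np.cos(YS),np.sin(YS)]);YD=np.array([-XD[1],XD[0]])
L0=np.array([ic,0.])
def past(p):return float((np.array(p)[:2]-L0)@XD*1000)
def shift(target,yaw=None):
    "mm shift + roll in tool axes to reach world TCP target"
    s=telemetry.observe();R=cv2.Rodrigues(np.array([0,0,s["tool_rot"][2]]))[0]@np.diag([1,-1,-1])
    v=R.T@(np.array(target)-s["tool_pos"])*1000
    return v.round(1),None if yaw is None else round(float((s["tool_rot"][2]-yaw)),3)
E
python3 - <<'E'
from h import *
print("yaw",YS,L[:,0]-np.polyval([sl,ic],L[:,1]))
c=np.array([.5646,.0004]);print("line rel stand centre (want -6)",-past(c))
for n,uv,z in(("left",(189.6,220.9),.064),("mid",(237.3,223.7),.066),("right",(287.3,227.5),.064)):
    p=ray("top",[uv],z)[0];print(n,p,"past",past(p),"lane",(p[:2]-c)@YD*1000)
p=ray("top",[(287.3,227.5)],.064)[0];t=p[:2]-0.013*XD
print(shift([*t,0.178+0.090],np.pi/2+YS),t)
E
```

```text
yaw -0.054988520202167046 [ 9.01095678e-05  2.43957689e-04 -1.56245776e-04 -3.31218766e-04
 -1.31425903e-04  2.84823187e-04]
line rel stand centre (want -6) -5.861002192880062
left [0.54582771 0.10823964 0.064     ] past -18.809865181428155 lane 106.64489955166906
mid [0.54151943 0.00508834 0.066     ] past -17.44235778065773 lane 3.412731506639138
right [ 0.53531089 -0.1029691   0.064     ] past -17.702583986137004 lane -104.82261546182063
(array([ 461.3, -259.5,  136.1]), -1.187) [ 0.52233054 -0.10225461]
```

```bash
python3 -m crank '[[-1,461,-259,110,-1.187],[-1,461,-259,110,-1.187],[-1,461,-259,110,-1.187],[-1,461,-259,110,-1.187],[-1,461,-259,110,-1.187],[-1,461,-259,110,-1.187],[-1,461,-259,110,-1.187],[-1,461,-259,110,-1.187],[-1,461,-259,110,-1.187],[-1,461,-259,110,-1.187],[-1,461,-259,110,-1.187],[-1,461,-259,110,-1.187]]' 20; python3 -m crank '[[-1,0,0,0,0],[-1,0,0,0,0]]'
python3 - <<'E'
from h import *
p=ray("top",[(287.3,227.5)],.064)[0];t=p[:2]-0.013*XD
print(shift([*t,0.178+0.075],np.pi/2+YS),telemetry.observe()["contact_force"],telemetry.observe()["opening"])
E
```

```text
time: 1.1
tool_pos: [0.497, -0.1302, 0.3022]
tool_rot: [-3.141, -0.0, 1.516]
contact_force: [0.8, -0.1, 0.1]
opening: 0.0162
grip_force: 0.0
time: 1.27
tool_pos: [0.4968, -0.1302, 0.3019]
tool_rot: [-3.14, -0.001, 1.52]
contact_force: [0.1, -1.0, -0.7]
opening: 0.0037
grip_force: 0.0
(array([29.2, 24.1, 48.9]), 0.004) [ 0.13648552 -1.0469356  -0.71942319] 0.0037497760174106565
```

```bash
python3 -m crank '[[-1,29,24,30,0],[-1,29,24,44,0],[-1,29,24,48,0],[-1,29,24,48,0]]'
python3 - <<'E'
from h import *
p=ray("top",[(287.3,227.5)],.064)[0];t=p[:2]-0.013*XD
print(shift([*t,0.178+0.070],np.pi/2+YS))
a,d=shot("scene","s1")
cv2.imwrite('pics/s1c.png',cv2.resize(a[80:260,150:370,::-1],None,fx=3,fy=3,interpolation=cv2.INTER_CUBIC))
E
```

```text
time: 1.6
tool_pos: [0.5206, -0.1053, 0.2538]
tool_rot: [-3.138, -0.0, 1.515]
contact_force: [0.3, 0.3, 0.0]
opening: 0.0007
grip_force: 0.0
(array([3.1, 1.5, 5.8]), -0.001)
```

View pics/s1c.png

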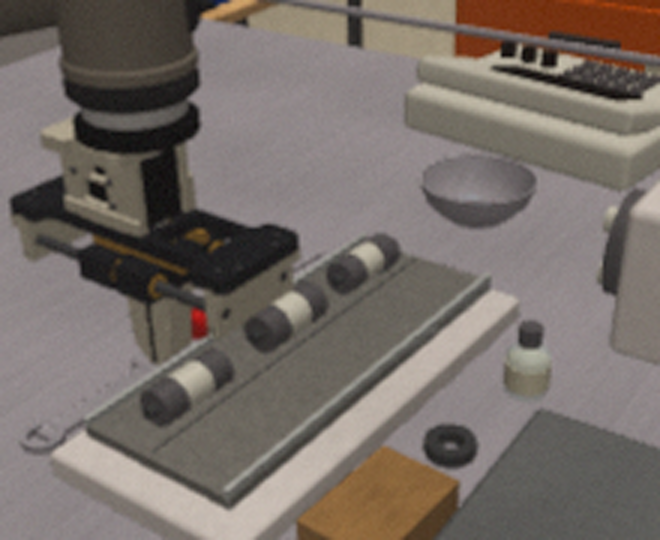

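Run:
```python
from h import *
a=np.load('pics/s1.npz')['a'];K,d,R,t=cal("scene")
s=telemetry.observe();o=s["tool_pos"]-[0,0,.178]
pts=[o+np.r_[XD*k*.001,h*.001] for k in(-19,0,19) for h in(0,20)]
uv=cv2.projectPoints(np.array(pts),cv2.Rodrigues(R)[0],t,K,d)[0].reshape(-1,2);print(uv)
c=cv2.resize(a[140:230,180:280,::-1],None,fx=6,fy=6,interpolation=cv2.INTER_CUBIC);c=np.clip(c*1.6,0,255).astype(np.uint8)
for u,v in uv:cv2.circle(c,(int((u-180)*6),int((v-140)*6)),3,(0,255,0),-1)
cv2.imwrite('pics/s1d.png',c)
```

```text
[[198.45348645 195.13608877]
 [197.37958744 187.05138332]
 [205.01708935 198.03840507]
 [204.02529008 189.88717711]
 [211.75638778 201.01913206]
 [210.85137665 192.80051695]]
```

View pics/s1d.png

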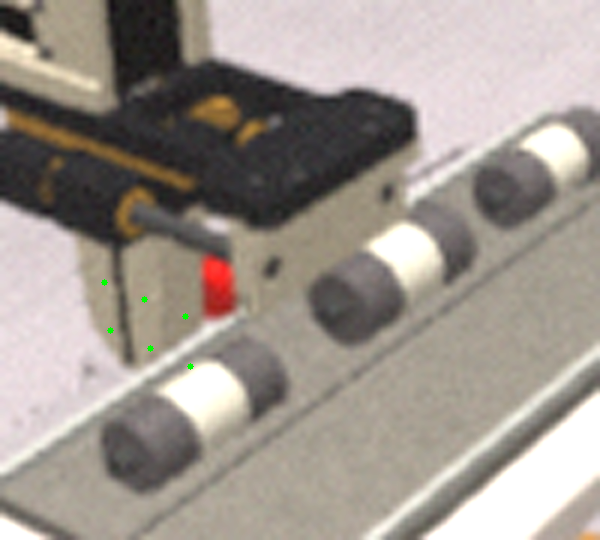

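Run:
```python
from h import *
z=np.load('pics/s1.npz');P=cloud("scene",z['d']);s=telemetry.observe();o=s["tool_pos"]-[0,0,.178];print(o)
for v in(186,190,193,195,197,199,200):
    print(v)
    for u in range(191,216,2):
        q=P[v,u]-o;print((u,*np.round(np.r_[q[:2]@XD,q[:2]@YD,q[2]]*1000).astype(int).tolist()),end=' ')
    print()
for n,(u,v) in dict(r=(213.5,206)).items():print((P[int(v),int(u)]))
# top view silhouettes
K,d,R,t=cal("scene");w=ray("scene",[(213.5,203.5)],.066);print(w)
```

```text
[ 0.520936   -0.10561762  0.07692801]
186
(191, -156, 98, -77) (193, -152, 101, -76) (195, -12, -12, 31) (197, -5, -12, 34) (199, -2, -10, 34) (201, 7, -13, 39) (203, 11, -12, 39) (205, 18, -13, 42) (207, 19, -8, 40) (209, 19, -3, 38) (211, 18, 3, 34) (213, 19, 8, 32) (215, -79, 109, -55) 
190
(191, -141, 83, -76) (193, -139, 88, -77) (195, -14, -11, 20) (197, -7, -12, 24) (199, -2, -12, 25) (201, 4, -12, 28) (203, 10, -12, 29) (205, 14, -10, 30) (207, 20, -11, 33) (209, 18, -4, 28) (211, 18, 2, 25) (213, 18, 7, 23) (215, -78, 106, -65) 
193
(191, -133, 76, -78) (193, -128, 77, -76) (195, -16, -11, 13) (197, -8, -13, 16) (199, -4, -11, 17) (201, 0, -9, 18) (203, 9, -11, 22) (205, 14, -11, 24) (207, 18, -10, 25) (209, 19, -5, 22) (211, 17, 2, 18) (213, 19, 5, 17) (215, -85, 112, -79) 
195
(191, -126, 69, -78) (193, -122, 71, -77) (195, -118, 74, -77) (197, -12, -10, 9) (199, -5, -11, 12) (201, 1, -11, 14) (203, 7, -10, 16) (205, 15, -12, 20) (207, 19, -11, 20) (209, 18, -5, 17) (211, 18, 1, 14) (213, -81, 101, -78) (215, -24, 52, -30) 
197
(191, -119, 62, -77) (193, -114, 64, -76) (195, -110, 67, -76) (197, -106, 70, -77) (199, -5, -11, 7) (201, -2, -9, 7) (203, 6, -10, 10) (205, 13, -11, 13) (207, 17, -10, 15) (209, 18, -6, 13) (211, -78, 90, -77) (213, -21, 43, -29) (215, -22, 49, -33) 
199
(191, -113, 56, -77) (193, -110, 60, -78) (195, -104, 61, -77) (197, -90, 55, -68) (199, -6, -11, 2) (201, 0, -11, 4) (203, 5, -11, 6) (205, 13, -12, 9) (207, 7, -1, 1) (209, -24, 33, -30) (211, -21, 36, -30) (213, -22, 43, -35) (215, -18, 45, -34) 
200
(191, -110, 53, -78) (193, -106, 56, -77) (195, -94, 52, -70) (197, -88, 53, -69) (199, -84, 56, -69) (201, -2, -9, -1) (203, 7, -12, 4) (205, 12, -11, 6) (207, -23, 26, -28) (209, -21, 29, -29) (211, -20, 35, -32) (213, -19, 40, -35) (215, 13, 15, -9) 
[ 0.54475323 -0.10972787  0.06816441]
[[ 0.5376756  -0.09997891  0.066     ]]
```

The shut tips taper: they are flat only to about ±8 mm along the roll. I'll use two short strokes per roller at the same height.

```bash
python3 -m crank '[[-1,3,9,2,0],[-1,3,9,4,0],[-1,3,9,4,0]]'; python3 -m crank '[[-1,0,0,1,0],[-1,0,0,1,0]]';python3 -c "
from h import *
print(telemetry.observe()['contact_force'],telemetry.observe()['tool_pos'])"
```

```text
time: 1.9
tool_pos: [0.5311, -0.1026, 0.2515]
tool_rot: [3.14, 0.001, 1.515]
contact_force: [-0.2, 0.7, -0.8]
opening: 0.0005
grip_force: 0.0
time: 2.07
tool_pos: [0.5306, -0.1022, 0.2501]
tool_rot: [3.141, 0.0, 1.516]
contact_force: [-0.6, -0.4, 0.0]
opening: 0.0006
grip_force: 0.0
[-0.62025571 -0.39509042  0.03532218] [ 0.53060279 -0.10221191  0.25008331]
```

```bash
python3 -m crank '[[-1,0,0,1,0],[-1,0,0,1,0]]'|grep -E 'time|pos|contact'; python3 -m crank '[[-1,0,0,0.5,0],[-1,0,0,0.5,0]]'|grep -E 'time|pos|contact'
```

```text
time: 2.23
tool_pos: [0.5306, -0.102, 0.2489]
contact_force: [0.5, -0.1, -0.6]
time: 2.4
tool_pos: [0.5307, -0.102, 0.2483]
contact_force: [-0.7, -0.5, 0.3]
```

```bash
python3 -m crank '[[-1,0,0,0.5,0],[-1,0,0,0.5,0]]'|grep -E 'time|pos|contact'
```

```text
time: 2.57
tool_pos: [0.5308, -0.102, 0.2479]
contact_force: [-0.3, 0.2, 1.5]
```

```bash
python3 -m crank '[[-1,0,0,0.6,0],[-1,0,0,0.6,0],[-1,0,0,0.6,0]]'|grep -E 'time|pos|contact'
```

```text
time: 2.82
tool_pos: [0.5309, -0.102, 0.2475]
contact_force: [-0.0, 0.6, 3.1]
```

```bash
python3 -m crank '[[-1,0,0,0.3,0],[-1,0,0,0.3,0]]'|grep -E 'time|pos|contact'; for i in 1; do python3 -m crank '[[-1,0,2,0,0],[-1,0,4,0,0],[-1,0,6,0,0],[-1,0,8,0,0]]'|grep -E 'time|pos|contact';done;  python3 -m crank '[[-1,0,2,0,0],[-1,0,4,0,0],[-1,0,6,0,0],[-1,0,8,0,0]]'|grep -E 'pos|contact'; python3 -m crank '[[-1,0,2,0,0],[-1,0,4,0,0],[-1,0,6,0,0],[-1,0,8,0,0],[-1,0,8,0,0]]'|grep -E 'pos|contact'
```

```text
time: 2.98
tool_pos: [0.5308, -0.102, 0.2472]
contact_force: [0.1, 0.9, 4.5]
time: 3.32
tool_pos: [0.5392, -0.1026, 0.2473]
contact_force: [-0.3, 0.1, 5.1]
tool_pos: [0.5472, -0.1031, 0.2472]
contact_force: [-1.2, -0.7, 4.9]
tool_pos: [0.5552, -0.1035, 0.247]
contact_force: [0.9, -1.4, 3.0]
```

```bash
python3 -m crank '[[-1,0,0,-5,0],[-1,0,-12,-5,0],[-1,0,-12,-5,0],[-1,0,-12,-2,0],[-1,0,-12,-0.5,0],[-1,0,-12,0,0],[-1,0,-12,0,0]]'|grep -E 'time|pos|contact';  python3 -m crank '[[-1,0,2,0,0],[-1,0,4,0,0],[-1,0,6,0,0],[-1,0,8,0,0]]'|grep -E 'time|pos|contact';  python3 -m crank '[[-1,0,2,0,0],[-1,0,4,0,0],[-1,0,6,0,0],[-1,0,8,0,0]]'|grep -E 'pos|contact'; python3 -m crank '[[-1,0,2,0,0],[-1,0,4,0,0],[-1,0,6,0,0],[-1,0,8,0,0],[-1,0,8,0,0]]'|grep -E 'pos|contact'
python3 -c "
from h import *
a,d=shot('scene','s2');cv2.imwrite('pics/s2c.png',cv2.resize(a[140:260,160:330,::-1],None,fx=4,fy=4,interpolation=cv2.INTER_CUBIC))"
```

```text
time: 4.65
tool_pos: [0.5431, -0.1026, 0.2471]
contact_force: [-0.5, 2.1, 4.2]
time: 4.98
tool_pos: [0.5512, -0.1031, 0.2473]
contact_force: [-0.2, 1.0, 4.5]
tool_pos: [0.5592, -0.1036, 0.2473]
contact_force: [-0.2, 0.5, 4.7]
tool_pos: [0.5672, -0.1042, 0.247]
contact_force: [0.5, -0.4, 4.7]
```

View pics/s2c.png

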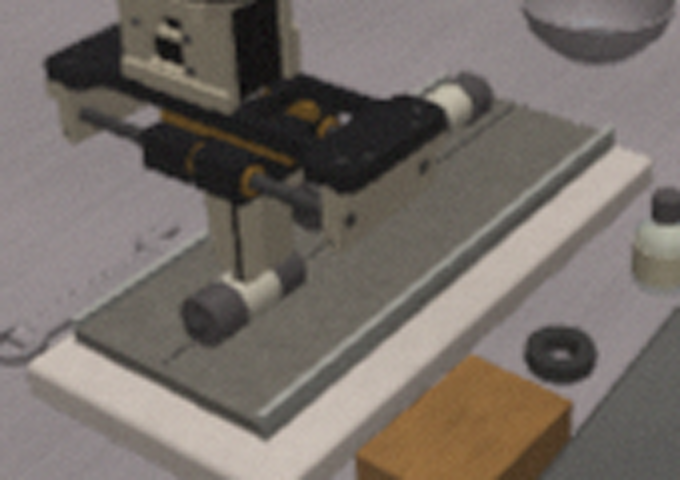

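The right roller now covers the line at about (215,320) and the force stayed steady at 4.2–4.9 N, so it is sound. I'll hold briefly and measure the axle position.

```bash
python3 -m crank '[[-1,0,0,0,0],[-1,0,0,0,0],[-1,0,0,0,0]]'|grep -E 'time|contact'
cat >> h.py <<'E'
def rollers(n,d,lo=0.052):
    "roller tops from depth on plate: past-line of the points, per lane"
    P=cloud(n,d).reshape(-1,3);q=P[:,:2]-L0;u=q@XD*1e3;v=q@YD*1e3;z=P[:,2]*1e3
    for c in(-105,0,105):
        m=(abs(v-c)<42)&(abs(u)<60)&(z>48)&(z<80)
        if m.sum()>10:print(c,m.sum(),"u pct",np.percentile(u[m],[2,25,50,75,98]).round(1),"z95",np.percentile(z[m],[50,95]).round(1),"v",np.percentile(v[m],[2,98]).round(0))
E
python3 - <<'E'
from h import *
print("tip past",past(telemetry.observe()["tool_pos"]))
for f in("s1","s2"):
    z=np.load(f'pics/{f}.npz');rollers("scene",z['d'])
    P=cloud("scene",z['d']);q=P[...,:2]-L0;u=q@XD*1e3;v=q@YD*1e3;Z=P[...,2]*1e3
    m=(abs(v+105)<36)&(abs(v+105)>14)&(abs(u)<45)&(Z>46)&(Z<75)
    # fit circle r=14 on tyre points in (u,z)
    from scipy.optimize import least_squares
    r=least_squares(lambda p:np.hypot(u[m]-p[0],Z[m]-p[1])-14,[0,56],loss='soft_l1');print(f,"axle",r.x)
E
```

```text
time: 6.03
contact_force: [-0.0, -2.0, 4.4]
tip past 13.649032647381294
-105 432 u pct [-52.8 -13.4  -6.9  -2.6  -0.2] z95 [63.9 70.3] v [-145.  -76.]
0 352 u pct [-24.7 -12.6  -5.8  -1.3   0.9] z95 [65.3 72.7] v [-35.  33.]
105 271 u pct [-29.6 -14.7  -8.3  -4.1  -0.3] z95 [63.  69.7] v [ 69. 137.]
s1 axle [ 1.42105141 71.47789617]
-105 373 u pct [-3.1 12.3 19.2 22.1 24.1] z95 [62.2 75.5] v [-145.  -76.]
0 33 u pct [-19.8 -15.3 -12.4  -8.4  -4.8] z95 [66.6 71.4] v [-35. -24.]
105 149 u pct [-22.8 -12.   -5.2  -3.2  -0.1] z95 [65.1 69.1] v [ 93. 138.]
s2 axle [ 8.96345882 54.87304192]
```

Its axle is about 6–9 mm past the line. Next is the middle roller.

```bash
python3 -m crank '[[-1,0,0,-8,0],[-1,0,0,-20,0],[-1,36,-12,-20,0],[-1,72,-24,-20,0],[-1,108,-37,-20,0],[-1,108,-37,-20,0],[-1,108,-37,-10,0],[-1,108,-37,-5,0],[-1,108,-37,-5,0]]'|grep -E 'time|pos|contact'; python3 -m crank '[[-1,0,0,1,0],[-1,0,0,1,0]]'|grep -E 'time|pos|contact'
```

```text
time: 6.78
tool_pos: [0.5355, 0.0052, 0.2505]
contact_force: [-0.5, 1.0, 1.9]
time: 6.95
tool_pos: [0.536, 0.005, 0.2507]
contact_force: [-0.3, 2.1, 1.3]
```

```bash
python3 -m crank '[[-1,0,0,0.5,0],[-1,0,0,0.5,0]]'|grep -E 'time|pos|contact'; python3 -c "
from h import *
p=ray('top',[(237.3,223.7)],.066)[0];t=p[:2]-0.006*XD
print(shift([*t,0.178+0.070]),past(telemetry.observe()['tool_pos']))"
```

```text
time: 7.12
tool_pos: [0.5359, 0.0053, 0.2506]
contact_force: [-0.8, -0.3, 2.3]
(array([ 0.1, -0.4,  2.6]), None) -23.05912879426866
```

```bash
python3 -m crank '[[-1,0,0,0.4,0],[-1,0,0,0.4,0]]'|grep -E 'time|pos|contact'
```

```text
time: 7.28
tool_pos: [0.5358, 0.0054, 0.2503]
contact_force: [0.3, -1.8, 3.4]
```

```bash
python3 -m crank '[[-1,0,0,0.2,0],[-1,0,0,0.2,0]]'|grep -E 'time|pos|contact'; for i in 1; do python3 -m crank '[[-1,0,2,0,0],[-1,0,4,0,0],[-1,0,6,0,0],[-1,0,8,0,0]]'|grep -E 'time|pos|contact';done;  python3 -m crank '[[-1,0,2,0,0],[-1,0,4,0,0],[-1,0,6,0,0],[-1,0,8,0,0]]'|grep -E 'pos|contact'; python3 -m crank '[[-1,0,2,0,0],[-1,0,4,0,0],[-1,0,6,0,0],[-1,0,8,0,0],[-1,0,8,0,0]]'|grep -E 'pos|contact'
```

```text
time: 7.45
tool_pos: [0.5358, 0.0055, 0.2501]
contact_force: [-0.3, -3.1, 4.2]
time: 7.78
tool_pos: [0.5442, 0.0051, 0.2502]
contact_force: [0.5, -3.7, 6.0]
tool_pos: [0.5522, 0.0047, 0.2502]
contact_force: [-0.7, -3.9, 6.0]
tool_pos: [0.5603, 0.0043, 0.2501]
contact_force: [0.2, -5.1, 5.7]
```

```bash
python3 -m crank '[[-1,0,0,-5,0],[-1,0,-12,-5,0],[-1,0,-12,-5,0],[-1,0,-12,-2,0],[-1,0,-12,-0.5,0],[-1,0,-12,0,0],[-1,0,-12,0,0]]'|grep -E 'time|pos|contact';  python3 -m crank '[[-1,0,2,0,0],[-1,0,4,0,0],[-1,0,6,0,0],[-1,0,8,0,0]]'|grep -E 'time|pos|contact';  python3 -m crank '[[-1,0,2,0,0],[-1,0,4,0,0],[-1,0,6,0,0],[-1,0,8,0,0]]'|grep -E 'pos|contact'; python3 -m crank '[[-1,0,2,0,0],[-1,0,4,0,0],[-1,0,6,0,0],[-1,0,8,0,0],[-1,0,8,0,0],[-1,0,8,0,0],[-1,0,8,0,0]]'|grep -E 'time|pos|contact'
cat >> h.py <<'E'
def axle(n,d,c,r,zc):
    "axle past line by circle fit to the tyre points of lane c"
    from scipy.optimize import least_squares
    P=cloud(n,d);q=P[...,:2]-L0;u=q@XD*1e3;v=q@YD*1e3;Z=P[...,2]*1e3
    m=(abs(v-c)<36)&(abs(v-c)>15)&(abs(u)<35)&(Z>46)&(Z<45+2*r)
    return least_squares(lambda p:np.hypot(u[m]-p[0],Z[m]-p[1])-r,[5,zc],loss='soft_l1').x.round(1)
E
python3 -c "
from h import *
a,d=shot('scene','s3');print(axle('scene',d,-105,14,56),axle('scene',d,3,15.5,57),past(telemetry.observe()['tool_pos']))"
```

```text
time: 9.12
tool_pos: [0.548, 0.0054, 0.25]
contact_force: [-0.7, 2.0, 4.1]
time: 9.45
tool_pos: [0.5562, 0.0049, 0.2503]
contact_force: [0.3, 2.9, 6.1]
tool_pos: [0.5642, 0.0044, 0.2503]
contact_force: [0.2, 1.8, 4.8]
time: 10.37
tool_pos: [0.5718, 0.0039, 0.25]
contact_force: [1.3, 1.7, 4.7]
[ 7.6 54.7] [ 8.8 55.8] 12.803838907375226
```

```bash
python3 -m crank '[[-1,0,0,-8,0],[-1,0,0,-20,0],[-1,36,-12,-20,0],[-1,72,-24,-20,0],[-1,103,-37,-20,0],[-1,103,-37,-20,0],[-1,103,-37,-6,0],[-1,103,-37,0.5,0],[-1,103,-37,1,0],[-1,103,-37,1,0]]'|grep -E 'time|pos|contact'; python3 -m crank '[[-1,0,0,0.7,0],[-1,0,0,0.7,0],[-1,0,0,0.7,0]]'|grep -E 'time|pos|contact'
```

```text
time: 11.25
tool_pos: [0.5403, 0.1083, 0.2485]
contact_force: [-0.1, 0.1, 0.4]
time: 11.5
tool_pos: [0.5405, 0.1084, 0.2484]
contact_force: [0.0, 0.2, 0.9]
```

```bash
python3 -m crank '[[-1,0,0,0.5,0],[-1,0,0,0.5,0],[-1,0,0,0.5,0]]'|grep -E 'time|pos|contact'
```

```text
time: 11.75
tool_pos: [0.5404, 0.1086, 0.2479]
contact_force: [0.6, -0.9, 1.4]
```

```bash
python3 -m crank '[[-1,0,0,0.6,0],[-1,0,0,0.6,0],[-1,0,0,0.6,0]]'|grep -E 'time|pos|contact'
```

```text
time: 12.0
tool_pos: [0.5404, 0.1087, 0.2473]
contact_force: [-0.0, -2.0, 3.9]
```

```bash
for i in 1; do python3 -m crank '[[-1,0,2,0,0],[-1,0,4,0,0],[-1,0,6,0,0],[-1,0,8,0,0]]'|grep -E 'time|pos|contact';done;  python3 -m crank '[[-1,0,2,0,0],[-1,0,4,0,0],[-1,0,6,0,0],[-1,0,8,0,0]]'|grep -E 'pos|contact'; python3 -m crank '[[-1,0,2,0,0],[-1,0,4,0,0],[-1,0,6,0,0],[-1,0,8,0,0],[-1,0,8,0,0]]'|grep -E 'pos|contact'
```

```text
time: 12.33
tool_pos: [0.5486, 0.1079, 0.2475]
contact_force: [-1.1, -4.7, 8.7]
tool_pos: [0.557, 0.1074, 0.2481]
contact_force: [-1.1, -4.4, 9.3]
tool_pos: [0.5655, 0.107, 0.2482]
contact_force: [0.8, -3.4, 8.4]
```

The force rose from 3.9 to about 9 N, so the left roller is the worn one. Second stroke next.

```bash
python3 -m crank '[[-1,0,0,-5,0],[-1,0,-12,-5,0],[-1,0,-12,-5,0],[-1,0,-12,-2,0],[-1,0,-12,-0.5,0],[-1,0,-12,0,0],[-1,0,-12,0,0]]'|grep -E 'time|pos|contact';  python3 -m crank '[[-1,0,2,0,0],[-1,0,4,0,0],[-1,0,6,0,0],[-1,0,8,0,0]]'|grep -E 'time|pos|contact'
python3 -c "
from h import *
a,d=shot('scene','s4');print(axle('scene',d,106,14,56),past(telemetry.observe()['tool_pos']))"
```

```text
time: 13.67
tool_pos: [0.553, 0.1084, 0.2476]
contact_force: [-1.3, 0.8, 7.3]
time: 14.0
tool_pos: [0.5613, 0.1079, 0.248]
contact_force: [-0.0, 0.4, 8.4]
[ 2. 54.] -2.9542876503558473
```

```bash
python3 -m crank '[[-1,0,2,0,0],[-1,0,4,0,0],[-1,0,6,0,0],[-1,0,8,0,0]]'|grep -E 'pos|contact'; python3 -m crank '[[-1,0,2,0,0],[-1,0,4,0,0],[-1,0,6,0,0],[-1,0,8,0,0],[-1,0,9,0,0],[-1,0,9,0,0],[-1,0,9,0,0],[-1,0,9,0,0],[-1,0,9,0,0]]'|grep -E 'time|pos|contact'
python3 -c "
from h import *
a,d=shot('scene','s5');print(axle('scene',d,106,14,56),past(telemetry.observe()['tool_pos']))"
```

```text
tool_pos: [0.5694, 0.1074, 0.2481]
contact_force: [-0.7, 0.5, 8.1]
time: 15.13
tool_pos: [0.5785, 0.1067, 0.2481]
contact_force: [1.6, -1.2, 7.1]
[10.7 54.1] 13.85391102991816
```

```bash
python3 -m crank '[[-1,0,0,-8,0],[-1,0,0,-30,0],[-1,0,0,-60,0],[0.1,30,-30,-70,0],[0.1,50,-60,-70,0],[0.1,70,-95,-70,0],[0.1,85,-130,-70,0],[0.1,100,-160,-70,0],[0.1,100,-160,-70,0]]'|grep -E 'time|pos|contact'
python3 - <<'E'
from h import *
a,d=shot('top','t1');i=cv2.resize(a[160:280,140:340],None,fx=4,fy=4,interpolation=cv2.INTER_CUBIC);cv2.imwrite('pics/t1c.png',np.clip(i[:,:,::-1]*1.6,0,255).astype(np.uint8))
g=a.astype(int).sum(2)
P=cloud("top",d);q=P[...,:2]-L0;u=q@XD*1e3;v=q@YD*1e3;Z=P[...,2]*1e3
for c in(-105,3,106):
    m=(abs(v-c)<36)&(abs(u)<45)&(Z>58)&(Z<80);ys,xs=np.nonzero(m)
    print(c,m.sum(),xs.mean(),ys.mean(),"past",past(ray("top",[[xs.mean(),ys.mean()]],.064)[0]),ray("top",[[xs.mean(),ys.mean()]],.064)[0],"slope x/y",np.polyfit(P[m][:,1],P[m][:,0],1)[0],"z/v slope",np.polyfit(v[m],Z[m],1)[0])
E
```

```text
time: 15.93
tool_pos: [0.4185, 0.2174, 0.3169]
contact_force: [-0.4, 0.9, 0.2]
-105 379 288.05540897097626 216.96306068601584 past 5.159265054298104 [ 0.55812808 -0.10440929  0.064     ] slope x/y 0.05083024362057038 z/v slope -0.0034271006264760995
3 430 238.59302325581396 213.1046511627907 past 5.734082434914148 [0.56460252 0.00275501 0.064     ] slope x/y 0.05500322004006534 z/v slope 0.0010756105079230722
106 390 191.42307692307693 208.9102564102564 past 7.3708168664906255 [0.57187261 0.10505288 0.064     ] slope x/y 0.07373737346448427 z/v slope 0.045076188553218675
```

View pics/t1c.png

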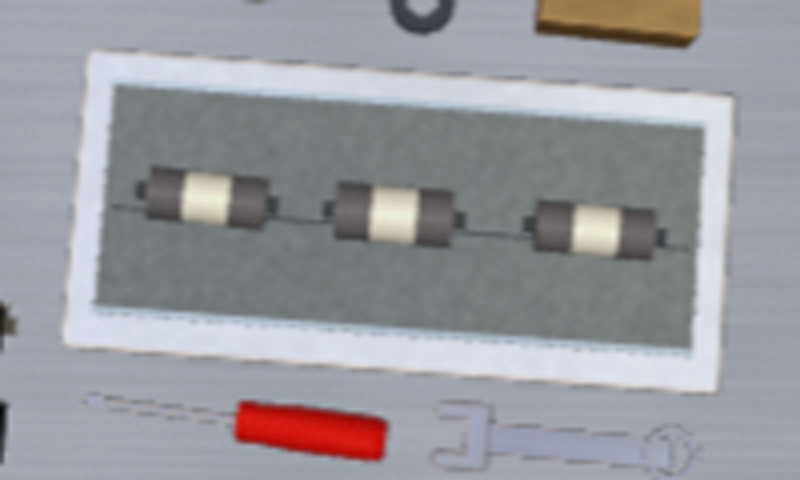

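The left roller is about (208,197) in the crop, tilted about 2.6° and 7 mm past the line. The other two sit level, 5–6 mm past it. I'll pick up the left one.

```bash
python3 -c "
from h import *
print(shift([.572,.1047,.223],np.pi/2+YS),telemetry.observe()['opening'])"
```

```text
(array([-104. ,  156.6,   94.3]), 0.004) 0.03983764871929929
```

```bash
python3 -m crank '[[0.1,-25,38,0,0],[0.1,-50,75,0,0],[0.1,-75,112,10,0],[0.1,-104,157,20,0],[0.1,-104,157,30,0],[0.1,-104,157,30,0]]'
python3 -c "
from h import *
print(shift([.572,.1047,.223],np.pi/2+YS))"
```

```text
time: 16.48
tool_pos: [0.5779, 0.0985, 0.2841]
tool_rot: [-3.141, 0.001, 1.511]
contact_force: [-1.8, -0.0, -0.8]
opening: 0.0503
grip_force: 0.0
(array([ 5.8, -6.2, 61.1]), -0.005)
```

```bash
python3 -m crank '[[0.1,4,-4,20,0],[0.1,4,-4,40,0],[0.1,4,-4,40,0]]'|grep -E 'pos'
python3 -c "
from h import *
print(shift([.572,.1047,.223],np.pi/2+YS))"
```

```text
tool_pos: [0.5696, 0.1065, 0.2434]
(array([-1.6,  2.5, 20.4]), -0.001)
```

```bash
python3 -m crank '[[0.1,-1,2,10,0],[0.1,-1,2,17,0],[0.1,-1,2,20,0],[0.1,-1,2,20,0]]'|grep -E 'pos|contact'; python3 -m crank '[[-0.6,0,0,0,0],[-0.6,0,0,0,0],[-0.6,0,0,0,0],[-0.6,0,0,0,0],[-0.6,0,0,0,0],[-0.6,0,0,0,0]]' 20
```

```text
tool_pos: [0.5723, 0.106, 0.2268]
contact_force: [-0.8, 0.5, 0.2]
time: 17.57
tool_pos: [0.5723, 0.1061, 0.2275]
tool_rot: [3.141, 0.0, 1.516]
contact_force: [-0.5, -0.2, 1.9]
opening: 0.0276
grip_force: 19.8
```

```bash
python3 -m crank '[[-0.6,0,0,-5,0],[-0.6,0,0,-20,0],[-0.6,0,0,-45,0],[-0.6,0,0,-75,0],[-0.6,0,0,-75,0]]'
python3 -c "
from h import *
print(shift([.463,-.323,.300],np.pi/2-.14))"
```

```text
time: 17.98
tool_pos: [0.5735, 0.1062, 0.3077]
tool_rot: [3.132, -0.001, 1.516]
contact_force: [2.2, -0.7, -0.9]
opening: 0.0276
grip_force: 19.8
(array([-434.6,  -86.8,    7.7]), 0.085)
```

```bash
python3 -m crank '[[-0.6,-20,-4,0,0],[-0.6,-55,-11,0,0.02],[-0.6,-95,-19,0,0.03],[-0.6,-135,-27,0,0.04],[-0.6,-175,-35,0,0.05],[-0.6,-215,-43,0,0.06],[-0.6,-255,-51,0,0.07],[-0.6,-295,-59,0,0.08],[-0.6,-335,-67,0,0.085],[-0.6,-375,-75,0,0.085],[-0.6,-410,-82,0,0.085],[-0.6,-432,-87,0,0.085]]'; python3 -m crank '[[-0.6,0,0,0,0],[-0.6,0,0,0,0],[-0.6,0,0,0,0]]'|grep -E 'pos|grip'
python3 -c "
from h import *
print(shift([.463,-.323,.200],np.pi/2-.14))
a,d=shot('scene','s6');cv2.imwrite('pics/s6c.png',cv2.resize(a[140:384,0:300,::-1],None,fx=2.4,fy=2.4))"
```

```text
time: 18.98
tool_pos: [0.4602, -0.3238, 0.3018]
tool_rot: [-3.141, 0.001, 1.428]
contact_force: [0.4, 0.1, -1.4]
opening: 0.0274
grip_force: 19.8
tool_pos: [0.4615, -0.32, 0.3016]
grip_force: 19.8
(array([ -2.8,   1.9, 101.6]), -0.0)
```

View pics/s6c.png

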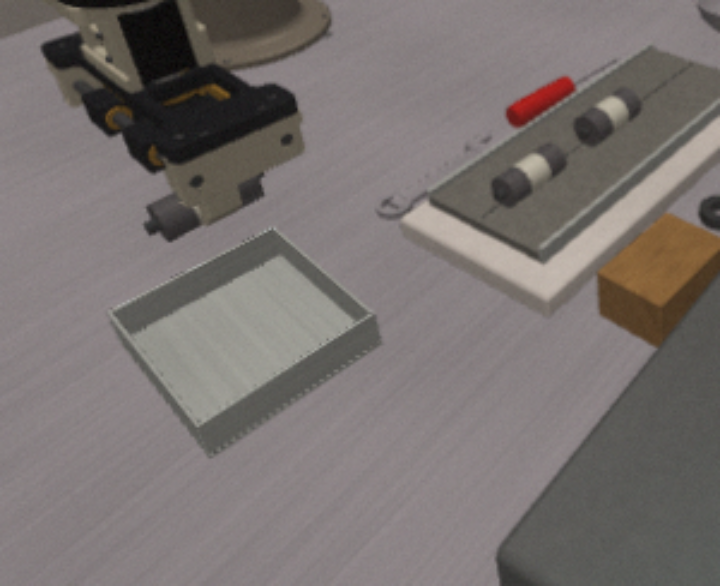

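```bash
python3 -m crank '[[-0.6,-2,2,20,0],[-0.6,-2,2,45,0],[-0.6,-2,2,70,0],[-0.6,-2,2,90,0],[-0.6,-2,2,100,0],[-0.6,-2,2,106,0],[-0.6,-2,2,106,0],[-0.6,-2,2,106,0]]'|grep -E 'pos|contact'; python3 -m crank '[[-0.6,0,0,1,0],[-0.6,0,0,2,0],[-0.6,0,0,3,0],[-0.6,0,0,3,0]]'|grep -E 'pos|contact'
```

```text
tool_pos: [0.4638, -0.3226, 0.1968]
contact_force: [0.2, -0.0, -1.3]
tool_pos: [0.4633, -0.3229, 0.1935]
contact_force: [-0.3, -0.6, -0.7]
```

```bash
python3 -m crank '[[-0.6,0,0,0.7,0],[-0.6,0,0,1.5,0],[-0.6,0,0,1.5,0]]'|grep -E 'pos|contact'
```

```text
tool_pos: [0.4633, -0.3228, 0.1915]
contact_force: [-0.5, 0.2, -1.5]
```

```bash
python3 -m crank '[[-0.6,0,0,0.7,0],[-0.6,0,0,1.5,0],[-0.6,0,0,1.5,0]]'|grep -E 'pos|contact'; python3 -m crank '[[-0.6,0,0,0.5,0],[-0.6,0,0,1,0],[-0.6,0,0,1,0]]'|grep -E 'pos|contact'
```

```text
tool_pos: [0.4633, -0.3228, 0.1899]
contact_force: [0.5, -1.0, -1.0]
tool_pos: [0.4633, -0.3228, 0.189]
contact_force: [-0.5, -0.2, -1.5]
```

```bash
python3 -m crank '[[-0.6,0,0,0.5,0],[-0.6,0,0,1,0],[-0.6,0,0,1,0]]'|grep -E 'pos|contact'; python3 -m crank '[[-0.6,0,0,0.5,0],[-0.6,0,0,0.5,0]]'|grep -E 'pos|contact'
```

```text
tool_pos: [0.4634, -0.3228, 0.1885]
contact_force: [-1.3, 1.8, 2.7]
tool_pos: [0.4634, -0.3228, 0.1884]
contact_force: [-1.2, 1.9, 6.3]
```

```bash
python3 -m crank '[[-0.3,0,0,-0.5,0],[-0.3,0,0,-0.5,0],[-0.1,0,0,-0.5,0],[0.1,0,0,-0.5,0],[0.1,0,0,-0.5,0],[0.1,0,0,-0.5,0],[0.1,0,0,-0.5,0],[0.1,0,0,-0.5,0]]'; python3 -m crank '[[0.1,0,0,-10,0],[0.1,0,0,-30,0],[0.1,0,0,-60,0],[0.1,0,0,-100,0],[0.1,0,0,-140,0],[0.1,0,-40,-140,0],[0.1,0,-80,-140,0],[0.1,0,-80,-140,0],[0.1,0,-80,-140,0]]'
python3 - <<'E'
from h import *
a,d=shot('top','t2');b,_=shot('scene','s7')
i=np.hstack([cv2.resize(a[150:310,60:440],(480,202)),cv2.resize(b[130:330,0:316],(320,202))])
cv2.imwrite('pics/end.png',np.clip(i[:,:,::-1]*1.5,0,255).astype(np.uint8))
rollers("top",d)
E
```

```text
time: 22.12
tool_pos: [0.4633, -0.3228, 0.188]
tool_rot: [-3.142, 0.0, 1.431]
contact_force: [-0.1, 0.6, 0.4]
opening: 0.0504
grip_force: 0.0
time: 22.87
tool_pos: [0.3826, -0.3112, 0.3291]
tool_rot: [3.141, 0.0, 1.429]
contact_force: [0.0, -0.8, 0.3]
opening: 0.0507
grip_force: 0.0
-105 448 u pct [-57.9  -4.    3.3  10.4  18.8] z95 [66.8 72.2] v [-139.  -69.]
0 491 u pct [-58.1  -4.5   3.7  11.3  20.4] z95 [70.  74.8] v [-33.  38.]
105 52 u pct [-58.8 -57.7 -56.7 -55.8   0.9] z95 [49.3 52.4] v [ 63. 144.]
```

View pics/end.png

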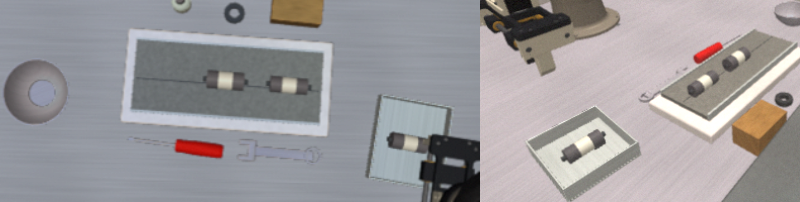

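The worn roller is in the tray at (405,142), the two sound ones sit just past the line at (225,80) and (288,85), and the other things are undisturbed.

```bash
python3 -c "
from h import *
print(ticket.hand_in())"
```

```text
the job is handed in; nothing more can be done
None
```

I rolled all three rollers past the line under light press (highest reading 9.3 N); the left one was worn and now lies in the tray, the other two rest level on the plate 5–6 mm beyond the line, and I handed the job in at about 23 s.

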